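# Fit the clean filter cassette in the solder-fume absorber

### The job

Fit the clean filter cassette (white, blue grip bar) into the sloping bay of the fume absorber: tuck its blue tongue under the orange lip at the low end of the bay, then lower the opposite edge until the cassette lies flat on the bay floor, and let go. Leave the used grey cassette where it lies, and do not knock over the brown flux bottle or the solder spool.

Things in the scene. Friction and masses are not known exactly. Their poses are not given: they have to be found in the camera images.
- absorber: Bench fume absorber, a grey wedge-shaped housing 175 long (x) x 140 wide (y) x 100 high, fixed to the bench, its low front turned roughly to the robot's right. Origin on the bench top under the filter bay's origin, z up; its low front faces its own -x. The box at its rear (+x 53 to 99 mm) is 100 mm high.
- filter_bay: The absorber's open filter bay, a recess in its sloping top tilted 25 degrees, facing up and to its low front. Origin: centre of the bay floor where a seated cassette's origin lies, 62 mm above the bench; x up the slope, y across, z square out of the floor. In this frame, mm: floor z = 0; low-end wall x = -66; high-end wall x = +52, side walls y = -61 and +61, rims at z = 12.
- lip_edge (a point): Middle of the free edge of the orange lip, at its underside: (-55, 0, 9.5) mm in the filter_bay frame. The lip is 4 thick and reaches over the bay from the low-end wall (x = -66) to here. From here to the high-end wall is 107, shorter than the cassette (114): it goes in only tongue first and tilted.
- clean_cassette: The clean filter cassette: white frame and pleats, loose, about 0.16 kg, lying flat on the bench left or right of the absorber. Frame plate 100 (x) x 116 (y) x 11 (z) mm; origin at the centre of its underside, z up out of the side with the grip bar. A blue tongue 96 wide, 5 thick (z 0 to 5), stands out from its -x edge to x = -64. Seated, its axes lie along those of filter_bay.
- clean_grip (a point): Centre of the blue upright grip bar across the middle of the clean cassette: (0, 0, 30) mm in its frame. The bar is 12 thick (x -6 to +6), 64 long (y -32 to +32) and stands on the plate from z = 11 to 39.
- clean_tongue (a point): Middle of the tongue's tip on the underside of the clean cassette: (-64, 0, 0) mm in its frame.
- clean_rear (a point): Middle of the straight edge farthest from the tongue, on the underside of the clean cassette: (50, 0, 0) mm in its frame.
- used_cassette: The used cassette, same shape and size, grey frame with brown pleats, black grip bar and tongue; lies flat on the bench on the other side of the absorber. To be left alone. Origin and axes as for the clean one.
- flux_bottle: Brown flux bottle with white tip, 36 diameter x 95 mm high, standing on the bench; origin at the centre of its underside, z up.
- solder_spool: Big solder spool with blue flanges, 68 diameter x 62 mm high, standing on the bench; origin at the centre of its underside, z up.

How it is judged:
On the way:
1. the tongue is under the lip while the opposite edge is still raised (x of clean_tongue in the frame of filter_bay between -0.069 and -0.057 m and z of clean_tongue in the frame of filter_bay between -0.003 and 0.0085 m and z of clean_rear in the frame of filter_bay above 0.008 m), for 0.1 s.
At the end, for the whole second after the job is handed in: The clean cassette rests in the bay: its tongue is at least 3 mm under the lip, tongue and opposite edge are both within 3 mm of the bay floor, it is centred across the bay within 6 mm, lies within 0.06 rad of the floor's slope, and is at rest (x of clean_tongue in the frame of filter_bay between -0.069 and -0.058 m and z of clean_tongue in the frame of filter_bay between -0.003 and 0.003 m and z of clean_rear in the frame of filter_bay between -0.003 and 0.003 m and y of clean_cassette in the frame of filter_bay between -0.006 and 0.006 m and angle between the z axis of clean_cassette and the z axis of filter_bay, either way round below 0.06 rad and linear speed of clean_cassette below 0.01 m/s); the robot touches nothing.
It fails at once if the used cassette is moved by more than 20 mm (distance of used_cassette from where it was at the start of the episode above 0.02 m).
It fails at once if the flux bottle is knocked over (angle between flux_bottle's own z axis and vertical above 0.6 rad).
It fails at once if the solder spool is knocked over (angle between solder_spool's own z axis and vertical above 0.6 rad).
It also fails if it takes over 48 s, if anything falls off the work surface, if the arm or the gripper's body presses on something with over 40 N, if the wrist force passes 120 N, or if a joint passes its speed limit or range.

### The arm

A 6-joint arm with a two-finger parallel gripper is mounted at the origin on a cart in front of the work surface, level with it; the furniture and walls round the work are solid. World frame = base frame: x ahead of the robot, y to its left, z up, the work surface at z = 0. Lengths are in m, angles in rad, forces in N, time in s.
With the tool pointing down it reaches from about 0.325 to 1 m from the base axis. Payload 5.1 kg.
Tool frame: the origin (TCP) lies midway between the tips of the shut fingers; the grasp point (between the pads) lies 19 mm behind it (arm.hold_point_z is the distance from the TCP to the grasp point, in m); z points along the fingers, y is the line along which they close (so a half turn about z gives the same grasp; the last joint's range is limited). The gripper opens to 85 mm and grips with 20 to 120 N. Pads are 22 mm wide; open, the fingers measure 114 mm over their backs; the gripper's body (76 mm by 85 mm) begins 54 mm behind the grasp point. The pads swing forward as they close: fully open they stand 13 mm farther back than shut.
Start: joints at [1.041, 0.124, 1.65, -0, 1.367, -0.083], TCP at [0.281, 0.586, 0.231] pointing down, gripper open.
Joint ranges: [-2.61, 2.61], [-1.02, 2.33], [0.03, 2.71], [-1.35, 4.49], [0.32, 2.68], [-2.91, 2.91]. Speed limits (rad/s): [2.57, 2.57, 3.14, 3.14, 3.14, 3.14].

### API

Orientations are given as a unit quaternion [w, x, y, z].
In Python, from workcell import arm gives the robot as it stands. The module is installed in compiled form; this text tells all that it offers.
- The arm moves only by the tool jog_arm, never from a script. Its argument "increments" is text: rows parted by semicolons, each of 7 numbers parted by spaces: the shift along the tool's x, y, z in m, then the turn, a rotation vector about the tool's x, y, z in rad, then the opening, from 0 (shut) to 1 (fully open). In form: tx ty tz ax ay az fingers; .... A call has exactly 10 rows; each row shifts and turns the commanded pose from where the row before left it, along the tool's axes as they then stand; what a row does not reach is not made up. A row lasts 1/12 s, in which the tool goes at most 41.7 mm and 7.16 degrees, less where a joint would pass 70% of its speed; a pose out of reach is approached as far as the arm can. A call with a gripper value outside its range is refused whole. The fingers move at their own pace and stop on an object; the grip force is fixed at half the most. Time passes only in rows, so rows that do not move let the fingers close, or fill a call up. It gives the time, the measured TCP pose, the force, the opening and the grip force at its end, in the units of the state.
- arm.get_obs(): the state, without advancing time (a new reading comes with each control period).
- arm.grab_frame(name): name is "scene" or "top"; returns a dict with "pixels" (400x640x3 uint8, red, green, blue), "camera_matrix" (3x3 intrinsics, pixels), "T" (4x4, takes a point from camera to world coordinates). Camera axes: x right, y down, z forward; pixel columns grow to the right and rows downward; lengths in m; the calibration is good to about 2 mm. A picture is of the moment at which its call begins. There is no depth.
- arm.close_job(): hands the job in; it is judged then, once.
Trained networks look in a picture, given as the dict that the camera call returned (one of the last four; its "shot" number tells which), for a name from the list of things; names that differ only in an ending like _2 or _b are one class to them, and where a whole thing is asked for, a point or a joint stands for the part that bears it (a point fixed in the world has none). Each returns a list of dicts, best first, with "p" (0 to 1); they miss things now and then, are a little off and sometimes report something else, mostly with a low value. They report only what shows in the picture. A call takes as long as a camera call.
- arm.find_in(picture, thing): "centre" ([x, y, z] in m, in the coordinates of the camera as it stood for that picture, good to about 4 mm: the middle of the surface that is visible of it).
The state is a dict: "time": time; "q": joint angles; "qvel": joint speeds; "effort": joint torques, N m; "tcp_pos": TCP position; "ee_rot": TCP orientation; "force": force on the tool from outside, world axes, zero at the start; "ft_torque": the same for the moment, N m; "grip_width": finger opening in m; "finger_force": force on a finger pad.
Only numpy, scipy, OpenCV 4.12 (cv2) and the standard library are available. Lean on these libraries where they do the work, as an engineer would, in place of code of your own. Each camera call takes 0.05 s, during which the arm holds its last target. There are 200 camera calls.

## Working session

There is one attempt and no reset: what is moved stays moved. The work goes in short steps, Python scripts to look and compute and a tool call to move; the robot and the scene stay as the last step left them, time stands still between calls to the robot, and variables do not carry over. Pictures are saved under pics/ and viewed, at most 10 in all, crops included, and the job is handed in when it is done.

Besides the shell and the picture viewer there is one more tool, called after "Emit:" as name(argument=value, ...) on one line, values as JSON. jog_arm: Moves the arm, as the interface text tells. Its arguments: {"type":"object","properties":{"increments":{"type":"string"}},"required":["increments"]}

```bash
mkdir -p pics
cat > h.py <<'E'
import numpy as np, cv2
from workcell import arm
def snap(n,f=None):
    p=arm.grab_frame(n)
    if f: cv2.imwrite('pics/'+f,p['pixels'][:,:,::-1])
    return p
def w(p,c): return (np.array(p['T'])@np.r_[c,1])[:3]
def ray(p,u,v,z):
    T=np.array(p['T']);d=T[:3,:3]@np.linalg.inv(p['camera_matrix'])@np.array([u,v,1.]);o=T[:3,3]
    return o+d*(z-o[2])/d[2]
def proj(p,X):
    T=np.array(p['T']);c=T[:3,:3].T@(np.array(X)-T[:3,3]);q=np.array(p['camera_matrix'])@c;return q[:2]/q[2]
E
python3 - <<'E'
from h import *
np.set_printoptions(precision=4,suppress=True)
o=arm.get_obs();print(o['tcp_pos'],o['ee_rot'],o['time'],arm.hold_point_z)
for n in('top','scene'):
    p=snap(n,n+'0.png');print(n,p['T'][:3,3] if hasattr(p['T'],'shape') else p['T'])
    for t in('absorber','filter_bay','lip_edge','clean_cassette','clean_grip','clean_tongue','clean_rear','used_cassette','flux_bottle','solder_spool'):
        for r in arm.find_in(p,t)[:2]: print(t,round(r['p'],2),w(p,r['centre']))
E
```

```text
[0.2806 0.5856 0.2301] [-0.0003  0.2216  0.9751 -0.001 ] 0.0 0.0187
top [0.4096 0.024  1.482 ]
absorber 0.41 [0.4527 0.3553 0.0105]
filter_bay 0.71 [ 0.4508 -0.0125  0.0597]
lip_edge 0.83 [ 0.4526 -0.0118  0.0618]
clean_cassette 0.64 [0.4558 0.3532 0.0137]
clean_grip 0.85 [0.454  0.3491 0.0092]
clean_tongue 0.87 [0.4551 0.3556 0.0091]
clean_rear 0.71 [0.4576 0.3541 0.008 ]
used_cassette 0.6 [ 0.4782 -0.3132  0.0118]
flux_bottle 0.49 [0.6008 0.2098 0.0775]
solder_spool 0.71 [ 0.6172 -0.236   0.0658]
scene [-0.1259 -0.38    0.8659]
absorber 0.96 [0.4445 0.0062 0.0649]
filter_bay 0.57 [ 0.4525 -0.0097  0.0619]
clean_cassette 0.65 [0.4497 0.342  0.0117]
clean_cassette 0.19 [ 0.4475 -0.0095  0.0586]
clean_grip 0.72 [0.4526 0.3398 0.0155]
clean_tongue 0.89 [0.4481 0.3464 0.0108]
clean_rear 0.88 [0.4481 0.3394 0.0132]
clean_rear 0.62 [ 0.4545 -0.0103  0.0635]
used_cassette 0.6 [ 0.4718 -0.3192  0.0094]
flux_bottle 0.69 [0.5967 0.2106 0.0534]
solder_spool 0.57 [ 0.6008 -0.2324  0.063 ]
```

View pics/top0.png

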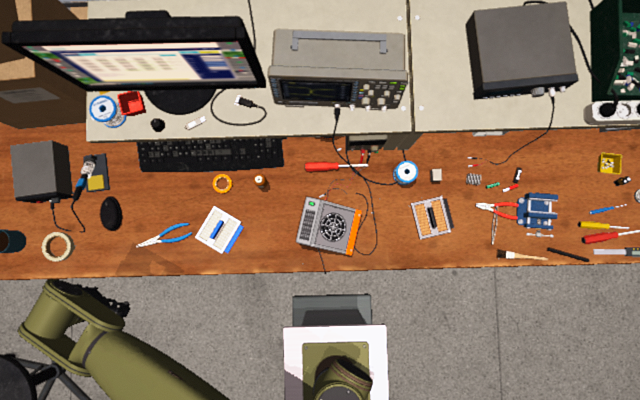

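View pics/scene0.png

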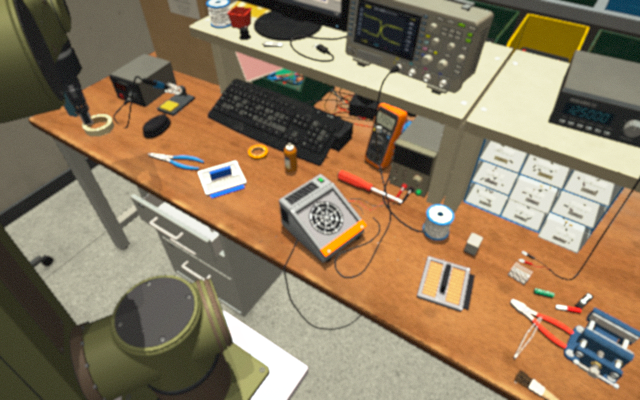

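The top view shows the clean cassette near (218,230) with its tongue to the right, the absorber near (330,225) with the lip on its right side, and the used cassette near (432,217). The scene view shows the same layout. I'll enlarge these areas.

Run:
```python
import cv2,numpy as np
t=cv2.imread('pics/top0.png');s=cv2.imread('pics/scene0.png')
r=lambda a,x,y,w,h:cv2.resize(a[y:y+h,x:x+w],(400,300),interpolation=cv2.INTER_CUBIC)
cv2.imwrite('pics/m0.png',np.vstack([np.hstack([r(t,185,200,64,48+12-12),r(t,290,190,80,60+20-0-20)]),np.hstack([r(s,188,152,64,48),r(s,270,168,104,78+20-20)])]))
```

```text
(no output)
```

View pics/m0.png

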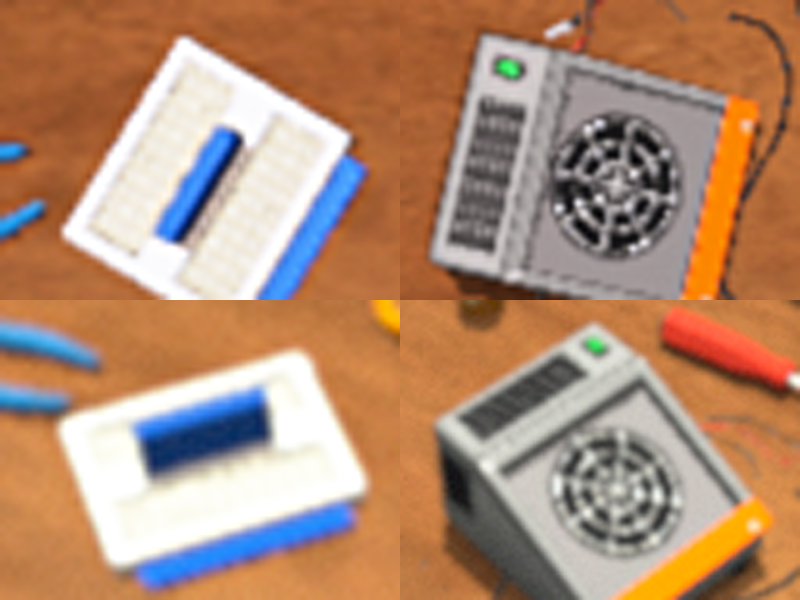

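The montage puts the clean cassette's plate corners (top view) at about (183,37), (350,135) and (65,233) crop px. The absorber's rear box corners are at about (82,33) and (32,262) in its own crop. I'll fit both poses to points like these from the two views.

```bash
cat > fit.py <<'E'
from h import *
from scipy.optimize import least_squares
np.set_printoptions(precision=4,suppress=True)
a=np.radians(25);B=lambda x,y,z:(x*np.cos(a)-z*np.sin(a),y,62+x*np.sin(a)+z*np.cos(a))
def fit(obs,x0):
    def X(s,P): 
        c,n=np.cos(s[2]),np.sin(s[2]); P=np.array(P)/1000
        return np.array([s[0]+c*P[0]-n*P[1],s[1]+n*P[0]+c*P[1],P[2]])
    f=lambda s:np.concatenate([proj(p,X(s,P))-uv for p,P,uv in obs])
    r=least_squares(f,x0,loss='soft_l1');print(r.x,np.degrees(r.x[2]));print(f(r.x).reshape(-1,2));return r.x
E
python3 - <<'E'
from fit import *
t=snap('top');s=snap('scene')
print(t['camera_matrix'][0,0],s['camera_matrix'][0,0])
C=lambda x,y,k,ox,oy:np.array([(x+.5)/k-.5+ox,(y+.5)/k-.5+oy])
ct=lambda x,y:C(x,y,6.25,185,200);cs=lambda x,y:C(x,y,6.25,188,152)
at=lambda x,y:C(x,y,5,290,190);as_=lambda x,y:C(x,y,400/104,270,168)
fit([(t,(50,-58,11),ct(183,37)),(t,(50,58,11),ct(65,233)),(t,(-50,-58,11),ct(350,135)),(t,(-64,-48,5),ct(367,165)),
 (s,(50,58,11),cs(58,122)),(s,(50,-58,11),cs(306,47)),(s,(-50,-58,11),cs(369,192)),(s,(-50,58,11),cs(110,270)),(s,(-64,48,2),cs(143,285)),(s,(-64,-48,2),cs(357,217))],[.45,.35,1.])
fit([(t,(99,-70,100),at(82,33)),(t,(99,70,100),at(30,262)),(t,B(52,-61,12),at(168,65)),
 (s,(99,-70,100),as_(198,22)),(s,(99,70,100),as_(37,127)),(s,(53,-70,100),as_(240,60)),(s,(53,70,100),as_(83,162)),(s,B(52,-61,12),as_(245,80))],[.45,0,1.4])
E
```

```text
469.74036194976196 431.2456122379741
[0.4605 0.3555 1.008 ] 57.75632306274176
[[ 0.0391 -0.9807]
 [-0.4552 -0.5891]
 [ 0.3791 -0.4863]
 [ 0.1317 -0.2052]
 [ 0.1561  0.4304]
 [-0.9615  1.2852]
 [-0.8988 -0.5691]
 [ 0.2041 -0.7291]
 [ 0.3778  1.3607]
 [-0.4585  1.9025]]
[ 0.4569 -0.0082  1.3335] 76.40110853771482
[[ 0.452  -0.9401]
 [ 0.828  -0.2955]
 [ 1.4591 -0.2471]
 [-0.8877  0.0616]
 [-1.1463 -0.0638]
 [ 0.5841 -0.7359]
 [-0.888   1.1203]
 [-0.2857 -0.5331]]
```

```bash
cat > ov.py <<'E'
from fit import *
def place(s,P):
    c,n=np.cos(s[2]),np.sin(s[2]);P=np.array(P)/1000
    return np.array([s[0]+c*P[0]-n*P[1],s[1]+n*P[0]+c*P[1],P[2]])
def box(x0,x1,y0,y1,z0,z1,f=lambda *p:p):
    v=[f(x,y,z) for x in(x0,x1) for y in(y0,y1) for z in(z0,z1)]
    return [(v[i],v[j]) for i in range(8) for j in range(i) if bin(i^j).count('1')==1]
CAS=box(-50,50,-58,58,0,11)+box(-64,-50,-48,48,0,5)+box(-6,6,-32,32,11,39)
ABS=box(53,99,-70,70,0,100)+box(-66,52,-61,61,0,12,B)[0:0]+[(B(*p),B(*q)) for p,q in box(-66,52,-61,61,12,12.01)]+[(B(-55,-61,13.5),B(-55,61,13.5))]
def draw(p,x,y,w,h,items,k=None):
    k=400/w;im=cv2.resize(p['pixels'][y:y+h,x:x+w,::-1],(400,int(h*k)),interpolation=cv2.INTER_CUBIC)
    for tr,L in items:
        for A,Bq in L:
            u=[(proj(p,tr(P))-[x,y]+.5)*k-.5 for P in(A,Bq)]
            cv2.line(im,*[tuple(int(round(c*16)) for c in q) for q in u],(0,255,0),1,cv2.LINE_AA,4)
    return im
E
python3 - <<'E'
from ov import *
t=snap('top');s=snap('scene')
c=[(lambda P:place([.4605,.3555,1.008],P),CAS)];b=[(lambda P:place([.4569,-.0082,1.3335],P),ABS)]
cv2.imwrite('pics/ov0.png',np.vstack([np.hstack([draw(t,185,200,68,51,c),draw(t,290,190,80,60,b)]),np.hstack([draw(s,188,152,68,51,c),draw(s,270,168,112,84,b)])]))
E
```

```text
(no output)
```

View pics/ov0.png

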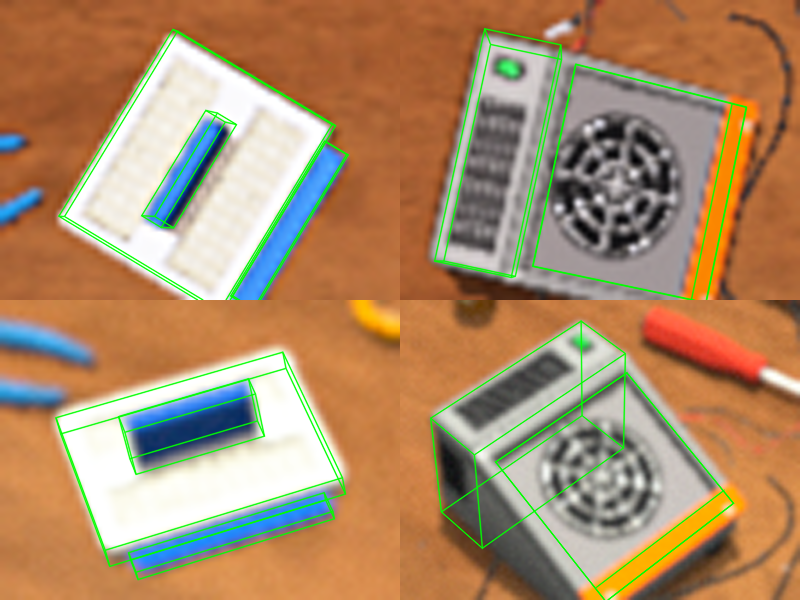

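The overlays match both views to about 1–2 px. Clearance across the bay is only ±3 mm, so I'll refine the absorber's yaw and centre from the orange lip's mask.

Run:
```python
from ov import *
def plane_hit(p,uv,s):  # hit on bay plane z=13.5 -> bay coords mm
    T=np.array(p['T']);d=T[:3,:3]@np.linalg.inv(p['camera_matrix'])@np.array([*uv,1.]);o=T[:3,3]
    O=place(s,B(0,0,13.5));ex=place(s,B(1,0,13.5))-O;ey=place(s,B(0,1,13.5))-O;ex/=np.linalg.norm(ex);ey/=np.linalg.norm(ey);n=np.cross(ex,ey)
    X=o+d*(n@(O-o))/(n@d);return np.array([ex@(X-O),ey@(X-O)])*1000
s0=[.4569,-.0082,1.3335]
for n,(x,y,w,h) in(('top',(325,195,50,75)),('scene',(300,200,80,80))):
    ims=[snap(n) for _ in range(2)];p=ims[0]
    hsv=cv2.cvtColor(p['pixels'],cv2.COLOR_RGB2HSV).astype(int);m=np.zeros(hsv.shape[:2],bool)
    m[y:y+h,x:x+w]=((hsv[...,0]>9)&(hsv[...,0]<25)&(hsv[...,1]>190)&(hsv[...,2]>190))[y:y+h,x:x+w]
    k,l,st,_=cv2.connectedComponentsWithStats(m.astype(np.uint8));j=1+np.argmax(st[1:,4]);v,u=np.nonzero(l==j)
    q=np.array([plane_hit(p,(a_,b_),s0) for a_,b_ in zip(u,v)])
    ysb=np.arange(-60,61,10);lo=[];hi=[];yy=[]
    for c in ysb:
        g=q[abs(q[:,1]-c)<5]
        if len(g)>3: lo.append(g[:,0].min());hi.append(g[:,0].max());yy.append(c)
    print(n,st[j],'mean',q.mean(0),'y',q[:,1].min(),q[:,1].max(),'x',np.median(lo),np.median(hi))
    e=np.polyfit(yy,hi,1)[0],np.polyfit(yy,lo,1)[0];vv=np.linalg.svd(q-q.mean(0))[2][0];print('edge slopes deg',np.degrees(e),'pca',np.degrees(np.arctan(vv[0]/vv[1])))
```

```text
top [346 209  16  46 280] mean [-61.7437   4.2443] y -66.03512826850073 74.95091450967183 x -72.50987160359217 -51.6762962323968
edge slopes deg [1.7999 1.3659] pca 1.444350662273196
scene [321 220  46  37 395] mean [-63.598    4.4088] y -68.85305087166508 73.62842674265829 x -73.24742998529237 -54.655106176552
edge slopes deg [0.4878 0.7608] pca 0.7098539940097657
```

Emit:
jog_arm(increments="0.03 -0.038 0 0 0 0.1 1; 0.03 -0.038 0 0 0 0.015 1; 0.03 -0.02 0 0 0 0 1; 0 -0.02 0 0 0 0 1; 0 0 0 0 0 0 1; 0 0 0 0 0 0 1; 0 0 0 0 0 0 1; 0 0 0 0 0 0 1; 0 0 0 0 0 0 1; 0 0 0 0 0 0 1")

```text
time: 2.33
tcp_pos: [0.1585, 0.5357, 0.2312]
ee_rot: [-0.0, 0.278, 0.961, -0.0]
force: [-0.3, 0.8, -0.1]
grip_width: 0.0852
finger_force: 0.0
```

Emit:
jog_arm(increments="-0.039 0.001 0 0 0 0 1; -0.039 0.001 0 0 0 0 1; -0.039 0.001 0 0 0 0 1; -0.039 0.001 0.02 0 0 0 1; -0.039 0.001 0.02 0 0 0 1; -0.039 0.001 0.02 0 0 0 1; -0.039 0.001 0.02 0 0 0 1; -0.039 0.001 0.02 0 0 0 1; -0.039 0.001 0.02 0 0 0 1; 0 0 0.02 0 0 0 1")

```text
time: 3.17
tcp_pos: [0.4552, 0.359, 0.097]
ee_rot: [0.002, 0.28, 0.96, 0.0]
force: [0.1, 0.3, -0.4]
grip_width: 0.0853
finger_force: 0.0
```

Emit:
jog_arm(increments="0 0 0.025 0 0 0 1; 0 0 0.025 0 0 0 1; 0 0 0.01 0 0 0 1; 0 0 0 0 0 0 1; 0 0 0 0 0 0 1; 0 0 0 0 0 0 1; 0 0 0 0 0 0 1; 0 0 0 0 0 0 1; 0 0 0 0 0 0 1; 0 0 0 0 0 0 1")

```text
time: 4.0
tcp_pos: [0.4499, 0.3624, 0.0382]
ee_rot: [0.0, 0.277, 0.961, 0.001]
force: [-0.3, -0.1, -0.5]
grip_width: 0.0853
finger_force: 0.0
```

Emit:
jog_arm(increments="-0.0125 0 0.012 0 0 0 1; 0 0 0.012 0 0 0 1; 0 0 0 0 0 0 1; 0 0 0 0 0 0 0; 0 0 0 0 0 0 0; 0 0 0 0 0 0 0; 0 0 0 0 0 0 0; 0 0 0 0 0 0 0; 0 0 0 0 0 0 0; 0 0 0 0 0 0 0")

```text
time: 4.83
tcp_pos: [0.4605, 0.3557, 0.0139]
ee_rot: [0.0, 0.277, 0.961, 0.0]
force: [-0.5, -0.7, 2.6]
grip_width: 0.0109
finger_force: 60.5
```

Gripped. I'll lift and yaw, then compute the poses over the bay.

Emit:
jog_arm(increments="0 0 -0.03 0 0 0 0; 0 0 -0.04 0 0 0 0; 0 0 -0.04 0 0 -0.1 0; 0 0 -0.04 0 0 -0.1 0; 0 0 -0.04 0 0 -0.107 0; 0 0 -0.01 0 0 0 0; 0 0 0 0 0 0 0; 0 0 0 0 0 0 0; 0 0 0 0 0 0 0; 0 0 0 0 0 0 0")

```text
time: 5.67
tcp_pos: [0.4586, 0.3544, 0.2094]
ee_rot: [-0.002, 0.127, 0.992, -0.002]
force: [-1.0, -0.5, -2.5]
grip_width: 0.011
finger_force: 60.0
```

```bash
cat > tgt.py <<'E'
from ov import *
from scipy.spatial.transform import Rotation as R
S=[.4545,-.0076,1.314]; DY=0.0; HZ=14.
def bayR(s): return R.from_euler('z',s[2])*R.from_euler('y',-25,degrees=True)
M=np.array([[0,1,0],[1,0,0],[0,0,-1.]])  # columns: tool axes in cassette frame
def cas(tx,ty,tz,phi,s=None):
    s=s or S;r=bayR(s)*R.from_euler('y',-phi,degrees=True)
    tip=np.array([s[0],s[1],.062])+bayR(s).apply(np.array([tx,ty,tz])/1000)
    return r,tip-r.apply([-.064,0,0])
def tool(*a):
    r,o=cas(*a);return r*R.from_matrix(M),o+r.apply([0,DY/1000,HZ/1000])
def now():
    o=arm.get_obs();q=o['ee_rot'];return R.from_quat([q[1],q[2],q[3],q[0]]),np.array(o['tcp_pos'])
def delta(*a):
    r,p=tool(*a);r0,p0=now();print('t',p,'tool shift mm',r0.inv().apply(p-p0)*1000,'in target axes',r.inv().apply(p-p0)*1000,'rv',(r0.inv()*r).as_rotvec())
def heldpose():  # cassette pose from tool
    r0,p0=now();r=r0*R.from_matrix(M).inv();return r,p0-r.apply([0,DY/1000,HZ/1000])
def bay(): 
    r,o=heldpose();b=bayR(S);f=lambda v:b.inv().apply(o+r.apply(np.array(v)/1000)-[S[0],S[1],.062])*1000
    print('tip',f([-64,0,0]),'rear',f([50,0,0]),'rot',(b.inv()*r).as_euler('xyz',degrees=True))
E
python3 - <<'E'
from tgt import *
delta(-35,0,35,15);bay()
E
```

```text
t [ 0.4529 -0.0139  0.1308] tool shift mm [ -87.7806 -357.4032   79.8533] in target axes [ -87.9612 -324.4879 -169.6746] rv [-0.7027 -0.0046 -0.0001]
tip [316.6878  87.9275  -0.1718] rear [419.7863  88.0937 -48.8201] rot [ 0.2831 25.2608  0.0924]
```

Emit:
jog_arm(increments="-0.0095 -0.03 0 0 0 0 0; -0.0095 -0.0395 0 0 0 0 0; -0.0095 -0.0395 0 0 0 0 0; -0.0095 -0.0395 0 0 0 0 0; -0.0095 -0.0395 0 0 0 0 0; -0.0095 -0.0395 0 0 0 0 0; -0.0095 -0.0395 0 0 0 0 0; -0.0095 -0.0395 0 0 0 0 0; -0.0095 -0.031 0 0 0 0 0; -0.003 -0.02 0 0 0 0 0")

```text
time: 6.5
tcp_pos: [0.4545, -0.0157, 0.211]
ee_rot: [-0.002, 0.129, 0.992, -0.0]
force: [-0.1, -0.2, -2.2]
grip_width: 0.0109
finger_force: 60.1
```

Emit:
jog_arm(increments="0 0 0 -0.1 0 0 0; 0 0 0 -0.1 0 0 0; 0 0 0 -0.1 0 0 0; 0 0 0 -0.1 0 0 0; 0 0 0 -0.1 0 0 0; 0 0 0 -0.1 0 0 0; 0 0 0 -0.1 0 0 0; 0 0 0 0 0 0 0; 0 0 0 0 0 0 0; 0 0 0 0 0 0 0")

```text
time: 7.33
tcp_pos: [0.4554, -0.0127, 0.2124]
ee_rot: [0.043, 0.12, 0.932, 0.34]
force: [-0.2, 0.6, -0.9]
grip_width: 0.0111
finger_force: 60.2
```

Run:
```python
from tgt import *
bay();delta(-35,0,35,15)
```

```text
tip [  1.0817  -2.1632 108.2285] rear [111.1868  -2.1415 137.7728] rot [  0.1432 -15.0202   0.0113]
t [ 0.4529 -0.0139  0.1308] tool shift mm [  2.0403 -53.8215  61.4036] in target axes [  2.1867 -53.8002  61.4172] rv [ 0.0004 -0.0026  0.0002]
```

Emit:
jog_arm(increments="0.001 -0.011 0.01 0 0 0 0; 0.001 -0.011 0.011 0 0 0 0; 0 -0.011 0.01 0 0 0 0; 0 -0.011 0.01 0 0 0 0; 0 -0.01 0.01 0 0 0 0; 0 0 0.01 0 0 0 0; 0 0 0 0 0 0 0; 0 0 0 0 0 0 0; 0 0 0 0 0 0 0; 0 0 0 0 0 0 0")

```text
time: 8.17
tcp_pos: [0.4539, -0.0146, 0.1328]
ee_rot: [0.044, 0.119, 0.932, 0.34]
force: [-0.0, 0.1, -2.2]
grip_width: 0.0107
finger_force: 60.1
```

Run:
```python
from tgt import *
bay()
r,o=heldpose();c=[(lambda P:o+r.apply(np.array(P)/1000),CAS),(lambda P:place(S,P),ABS+[(B(-55,-70,13.5),B(-55,70,13.5))])]
t=snap('top');s=snap('scene')
cv2.imwrite('pics/ov1.png',np.vstack([np.hstack([draw(t,290,190,80,60,[]),draw(t,290,190,80,60,c)]),np.hstack([draw(s,260,160,120,90,[]),draw(s,260,160,120,90,c)])]))
```

```text
tip [-34.5407  -1.4017  36.8898] rear [75.5312 -1.0773 66.5561] rot [ -0.0481 -15.0838   0.1689]
```

View pics/ov1.png

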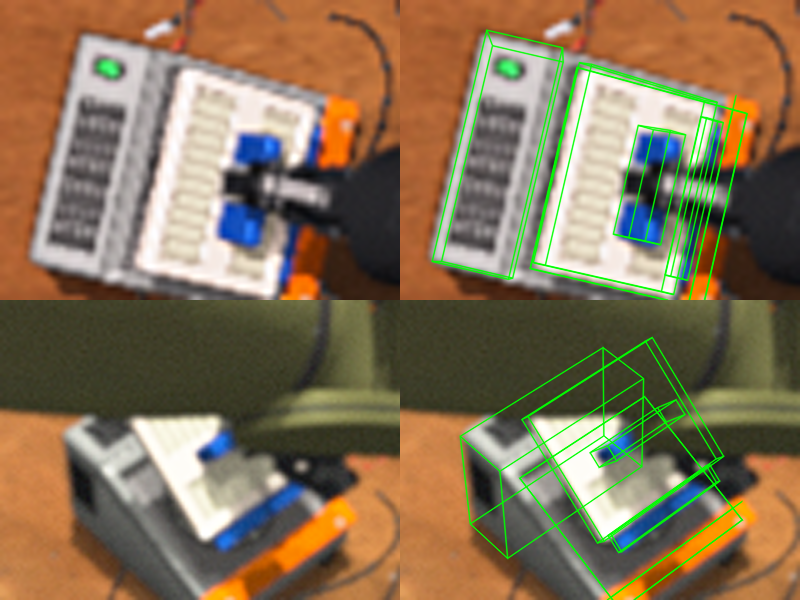

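The held cassette matches its overlay in both views, for example the plate corner at (583,65) in the top view and the tongue end at (217,545) in the scene view. I'll check lip and tongue centring from the scene masks.

Run:
```python
from tgt import *
p=snap('scene');px=p['pixels'];hsv=cv2.cvtColor(px,cv2.COLOR_RGB2HSV).astype(int)
def hit(uv,O,ex,ey):
    T=np.array(p['T']);d=T[:3,:3]@np.linalg.inv(p['camera_matrix'])@np.array([*uv,1.]);o=T[:3,3];n=np.cross(ex,ey)
    X=o+d*(n@(O-o))/(n@d);return np.array([ex@(X-O),ey@(X-O)])*1000
def comp(m):
    z=np.zeros(m.shape,bool);z[210:255,300:385]=m[210:255,300:385]
    k,l,st,_=cv2.connectedComponentsWithStats(z.astype(np.uint8));j=1+np.argmax(st[1:,4]);v,u=np.nonzero(l==j);return u,v
def rep(n,m,O,rr,cent):
    u,v=comp(m);q=np.array([hit(x,O,rr.apply([1,0,0]),rr.apply([0,1,0])) for x in zip(u,v)])
    yy=np.arange(-60,61,10);f=lambda g:np.polyfit([c for c in yy if (abs(q[:,1]-c)<5).sum()>3],[g(q[abs(q[:,1]-c)<5,0]) for c in yy if (abs(q[:,1]-c)<5).sum()>3],1)
    print(n,len(u),'y ext',q[:,1].min(),q[:,1].max(),'mean',q.mean(0),'hi',f(np.max),'lo',f(np.min))
b=bayR(S);rep('lip',(hsv[...,0]>9)&(hsv[...,0]<25)&(hsv[...,1]>170)&(hsv[...,2]>110),np.array([S[0],S[1],.062])+b.apply([0,0,.0135]),b,0)
r,o=heldpose();rep('tongue',(hsv[...,0]>100)&(hsv[...,0]<130)&(hsv[...,1]>140),o+r.apply([0,0,.005]),r,0)
```

```text
lip 451 y ext -75.33291628392728 69.70373697428188 mean [-62.3259  -2.213 ] hi [  0.0023 -52.3076] lo [  0.0075 -72.9548]
tongue 137 y ext -33.87354369195139 48.55260836888593 mean [-58.8929   8.8148] hi [ -0.0087 -54.0659] lo [  0.0053 -63.6051]
```

Run:
```python
from tgt import *
bay();delta(-39,-1,9,15);delta(-63,-1,2.5,15)
```

```text
tip [-34.682   -1.1818  36.7711] rear [75.3916 -0.8939 66.4314] rot [ -0.0364 -15.0806   0.1498]
t [ 0.4557 -0.007   0.1055] tool shift mm [  0.0484 -11.3748  25.7814] in target axes [  0.0208 -11.3386  25.7973] rv [ 0.0014 -0.      0.0025]
t [ 0.4509 -0.0254  0.0895] tool shift mm [  0.1112 -36.2394  25.8132] in target axes [  0.0208 -36.2031  25.8642] rv [ 0.0014 -0.      0.0025]
```

Emit:
jog_arm(increments="0 -0.0025 0.005 0 0 0.002 0; 0 -0.003 0.006 0 0 0 0; 0 -0.003 0.006 0 0 0 0; 0 -0.003 0.006 0 0 0 0; 0 0 0.0025 0 0 0 0; 0 0 0 0 0 0 0; 0 0 0 0 0 0 0; 0 0 0 0 0 0 0; 0 0 0 0 0 0 0; 0 0 0 0 0 0 0")

```text
time: 9.15
tcp_pos: [0.4554, -0.0071, 0.1053]
ee_rot: [0.044, 0.12, 0.932, 0.34]
force: [-0.2, -0.7, -1.8]
grip_width: 0.0106
finger_force: 60.1
```

Run:
```python
from tgt import *
bay();delta(-63,-1,2.5,15)
```

```text
tip [-39.2497  -0.7269   8.7304] rear [70.8161 -0.738  38.4206] rot [  0.0389 -15.0962  -0.0058]
t [ 0.4509 -0.0254  0.0895] tool shift mm [ -0.2601 -24.5299  -0.0628] in target axes [ -0.2577 -24.53    -0.0215] rv [ 0.0017 -0.0007 -0.0001]
```

No contact so far. I'll slide the tongue in.

Emit:
jog_arm(increments="0 -0.004 0 0 0 0 0; 0 -0.004 0 0 0 0 0; 0 -0.004 0 0 0 0 0; 0 -0.004 0 0 0 0 0; 0 -0.003 0 0 0 0 0; 0 -0.003 0 0 0 0 0; 0 -0.0015 0 0 0 0 0; 0 0 0 0 0 0 0; 0 0 0 0 0 0 0; 0 0 0 0 0 0 0")

```text
time: 9.98
tcp_pos: [0.4529, -0.0175, 0.0985]
ee_rot: [0.044, 0.118, 0.927, 0.353]
force: [-1.5, 27.7, 32.3]
grip_width: 0.011
finger_force: 62.1
```

Run:
```python
from tgt import *
bay()
r,o=heldpose();c=[(lambda P:o+r.apply(np.array(P)/1000),CAS),(lambda P:place(S,P),ABS)]
t=snap('top');s=snap('scene')
cv2.imwrite('pics/ov2.png',np.vstack([np.hstack([draw(t,290,190,80,60,[]),draw(t,290,190,80,60,c)]),np.hstack([draw(s,270,190,100,75,[]),draw(s,270,190,100,75,c)])]))
```

```text
tip [-50.8814  -0.9889   5.5085] rear [58.3171 -0.758  38.2442] rot [  0.2585 -16.6877   0.1212]
```

View pics/ov2.png

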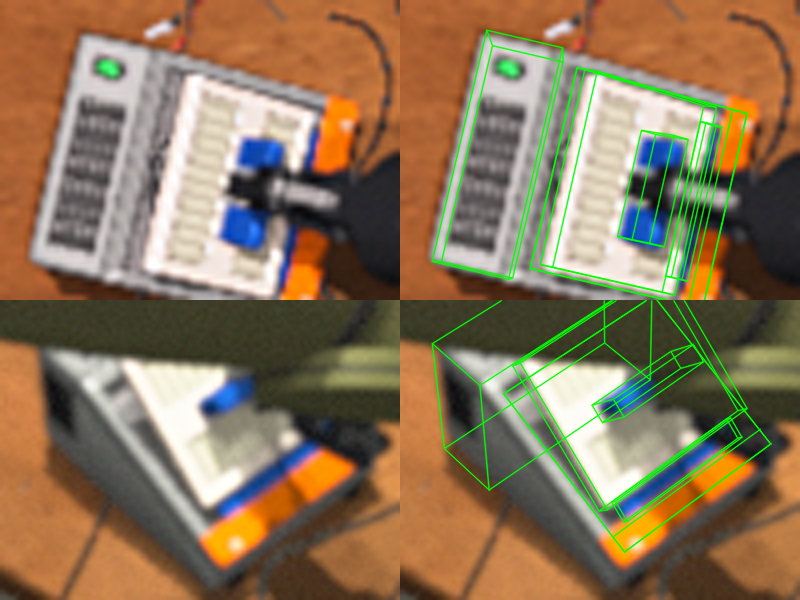

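The tongue is blocked at the lip's face: in the scene view it meets the orange edge around (220–300, 465–515). The tip came in about 1 mm too high, so I'll back off, flatten the tilt, and enter lower.

Emit:
jog_arm(increments="0 0.005 0 0 0 0 0; 0 0.006 0 0 0 0 0; 0 0.004 0 0 0 0 0; 0 0 0 0 0 0 0; 0 0 0 0 0 0 0; 0 0 0 0 0 0 0; 0 0 0 0 0 0 0; 0 0 0 0 0 0 0; 0 0 0 0 0 0 0; 0 0 0 0 0 0 0")

```text
time: 10.92
tcp_pos: [0.4534, -0.0134, 0.0993]
ee_rot: [0.043, 0.12, 0.932, 0.34]
force: [0.1, 0.1, -2.2]
grip_width: 0.011
finger_force: 61.0
```

Run:
```python
from tgt import *
bay();delta(-46,-1,3,11);print(arm.get_obs()['force'])
r,o=heldpose()
p=snap('top');px=cv2.cvtColor(p['pixels'],cv2.COLOR_RGB2HSV).astype(int)
# bar blue centroid vs model: visible bar in top view
m=(px[...,0]>100)&(px[...,0]<130)&(px[...,1]>140);z=np.zeros(m.shape,np.uint8);z[200:245,325:360]=m[200:245,325:360]
k,l,st,c=cv2.connectedComponentsWithStats(z);print(st[1:],c[1:]);
for P in((-6,-32,39),(6,-32,39),(-6,32,39),(6,32,39),(50,-58,11),(50,58,11),(-64,-48,5)):print(P,proj(p,o+r.apply(np.array(P)/1000)))
w_=(px[...,1]<60)&(px[...,2]>215);z=np.zeros(m.shape,np.uint8);z[195:260,310:360]=w_[195:260,310:360];k,l,st,c=cv2.connectedComponentsWithStats(z);j=1+np.argmax(st[1:,4]);v,u=np.nonzero(l==j)
print('ul',cv2.boxPoints(cv2.minAreaRect(np.c_[u,v].astype(np.float32))))
```

```text
tip [-47.7135  -0.3657   6.0877] rear [62.3471 -0.4672 35.7969] rot [  0.0878 -15.1061  -0.0528]
t [ 0.4556 -0.0073  0.0942] tool shift mm [-0.5681  1.6884  8.0454] in target axes [-0.5592  2.2597  7.9046] rv [ 0.0717 -0.0013 -0.0008]
[ 0.0769  0.1472 -2.2274]
[[350 216   3   8  11]
 [337 218   8   6  38]
 [333 231   9   8  57]
 [345 235   4  10  14]] [[351.2727 219.6364]
 [340.3947 220.1316]
 [337.193  234.5614]
 [346.6429 239.7143]]
(-6, -32, 39) [345.6786 217.2564]
(6, -32, 39) [342.7127 216.3962]
(-6, 32, 39) [340.7642 238.7066]
(6, 32, 39) [337.761  237.9613]
(50, -58, 11) [327.3722 203.4617]
(50, 58, 11) [318.2509 242.6808]
(-64, -48, 5) [353.0651 214.933 ]
ul [[316.3763 242.7022]
 [325.2752 204.1404]
 [351.7134 210.2416]
 [342.8146 248.8034]]
```

Emit:
jog_arm(increments="0 0.001 0.003 0.036 0 0 0; 0 0.001 0.003 0.036 0 0 0; 0 0.0003 0.0035 0 0 0 0; 0 0 0 0 0 0 0; 0 0 0 0 0 0 0; 0 0 0 0 0 0 0; 0 0 0 0 0 0 0; 0 0 0 0 0 0 0; 0 0 0 0 0 0 0; 0 0 0 0 0 0 0")

```text
time: 11.8
tcp_pos: [0.4554, -0.006, 0.0934]
ee_rot: [0.039, 0.122, 0.943, 0.306]
force: [-0.7, 0.0, -2.7]
grip_width: 0.0106
finger_force: 61.0
```

Run:
```python
from tgt import *
bay();delta(-63,-1,1,11)
```

```text
tip [-45.2557  -0.437    1.7493] rear [66.6546 -0.5086 23.4769] rot [  0.0759 -10.9874  -0.0366]
t [ 0.4519 -0.0214  0.0852] tool shift mm [ -0.5138 -17.5646  -2.6611] in target axes [ -0.506  -17.5644  -2.6643] rv [-0.0002 -0.0012 -0.0006]
```

Emit:
jog_arm(increments="0 -0.003 -0.0005 0 0 0 0; 0 -0.003 -0.0005 0 0 0 0; 0 -0.003 -0.0005 0 0 0 0; 0 -0.003 -0.0005 0 0 0 0; 0 -0.003 -0.0005 0 0 0 0; 0 -0.0025 0 0 0 0 0; 0 0 0 0 0 0 0; 0 0 0 0 0 0 0; 0 0 0 0 0 0 0; 0 0 0 0 0 0 0")

```text
time: 12.63
tcp_pos: [0.4515, -0.02, 0.0858]
ee_rot: [0.039, 0.122, 0.943, 0.308]
force: [0.5, 5.2, 1.0]
grip_width: 0.011
finger_force: 60.9
```

Run:
```python
from tgt import *
bay();print(np.array(bayR(S).inv().apply(arm.get_obs()['force'])))
```

```text
tip [-61.5711  -0.1344   0.7668] rear [50.2633 -0.2039 22.8811] rot [  0.138  -11.1855  -0.0356]
[ 5.0845  0.8645 -1.2198]
```

The tongue is under the lip. Next I'll rotate the rear edge down about the tongue tip.

Run:
```python
from tgt import *
r0,p0=now();
for a in((-62.5,-.5,.5,7.5),(-62.8,-.5,.5,4),(-63,-.5,.3,0)):
    r,p=tool(*a);print(r0.inv().apply(p-p0)*1000,(r0.inv()*r).as_rotvec());r0,p0=r,p
```

```text
[-0.3043 -0.1952  4.2236] [ 0.0643 -0.0023 -0.0005]
[-0.      0.4379  3.8941] [ 0.0611 -0.      0.    ]
[0.     0.6072 4.6841] [ 0.0698 -0.      0.    ]
```

Emit:
jog_arm(increments="0 0 0.0014 0.0214 0 0 0; 0 0 0.0014 0.0214 0 0 0; 0 0 0.0014 0.0214 0 0 0; 0 0.0002 0.0013 0.0204 0 0 0; 0 0.0001 0.0013 0.0204 0 0 0; 0 0.0001 0.0013 0.0204 0 0 0; 0 0 0 0 0 0 0; 0 0 0 0 0 0 0; 0 0 0 0 0 0 0; 0 0 0 0 0 0 0")

```text
time: 13.47
tcp_pos: [0.4529, -0.0149, 0.0796]
ee_rot: [0.031, 0.124, 0.96, 0.249]
force: [-0.4, 6.7, 3.3]
grip_width: 0.0111
finger_force: 61.2
```

Run:
```python
from tgt import *
bay();print(np.array(bayR(S).inv().apply(arm.get_obs()['force'])));delta(-63,-.5,.3,0)
```

```text
tip [-62.1627  -0.2153   0.6514] rear [51.5515 -0.2403  8.7191] rot [ 0.1461 -4.0581 -0.0126]
[7.1832 2.1147 0.2628]
t [ 0.4537 -0.0127  0.0754] tool shift mm [-0.2475 -0.0297  4.8549] in target axes [-0.2352  0.3139  4.8455] rv [ 0.0708 -0.0025 -0.0001]
```

Emit:
jog_arm(increments="0 0.0004 0.0012 0.0177 0 0 0; 0 0.0004 0.0012 0.0177 0 0 0; 0 0 0.0012 0.0177 0 0 0; 0 0 0.0013 0.0177 0 0 0; 0 0 0.0005 0 0 0 0; 0 0 0 0 0 0 0; 0 0 0 0 0 0 0; 0 0 0 0 0 0 0; 0 0 0 0 0 0 0; 0 0 0 0 0 0 0")

```text
time: 14.3
tcp_pos: [0.4539, -0.0121, 0.0754]
ee_rot: [0.027, 0.125, 0.968, 0.215]
force: [-0.7, 6.4, 3.4]
grip_width: 0.0113
finger_force: 61.4
```

Run:
```python
from tgt import *
bay();print(np.array(bayR(S).inv().apply(arm.get_obs()['force'])))
```

```text
tip [-62.3878  -0.4879   0.0638] rear [51.6122 -0.4887  0.014 ] rot [ 0.1191  0.025  -0.0004]
[6.8491 2.335  0.5721]
```

Emit:
jog_arm(increments="0 0 0.001 0 0 0 0; 0 0 0.001 0 0 0 0; 0 0 0 0 0 0 0; 0 0 0 0 0 0 0; 0 0 0 0 0 0 0; 0 0 0 0 0 0 0; 0 0 0 0 0 0 0; 0 0 0 0 0 0 0; 0 0 0 0 0 0 0; 0 0 0 0 0 0 0")

```text
time: 15.13
tcp_pos: [0.4545, -0.0115, 0.0738]
ee_rot: [0.027, 0.125, 0.968, 0.214]
force: [0.9, 5.4, 3.7]
grip_width: 0.011
finger_force: 61.4
```

Run:
```python
from tgt import *
bay();print(np.array(bayR(S).inv().apply(arm.get_obs()['force'])),arm.get_obs()['ft_torque'])
r,o=heldpose();c=[(lambda P:o+r.apply(np.array(P)/1000),CAS)]
t=snap('top');s=snap('scene')
cv2.imwrite('pics/ov3.png',np.vstack([np.hstack([draw(t,290,190,80,60,[]),draw(t,290,190,80,60,c)]),np.hstack([draw(s,270,190,100,75,[]),draw(s,270,190,100,75,c)])]))
```

```text
tip [-62.3994  -0.9916  -1.6931] rear [51.6006 -0.9916 -1.7594] rot [ 0.0495  0.0333 -0.    ]
[6.5291 0.5448 1.0896] [ 0.9364 -0.1219  0.0788]
```

View pics/ov3.png

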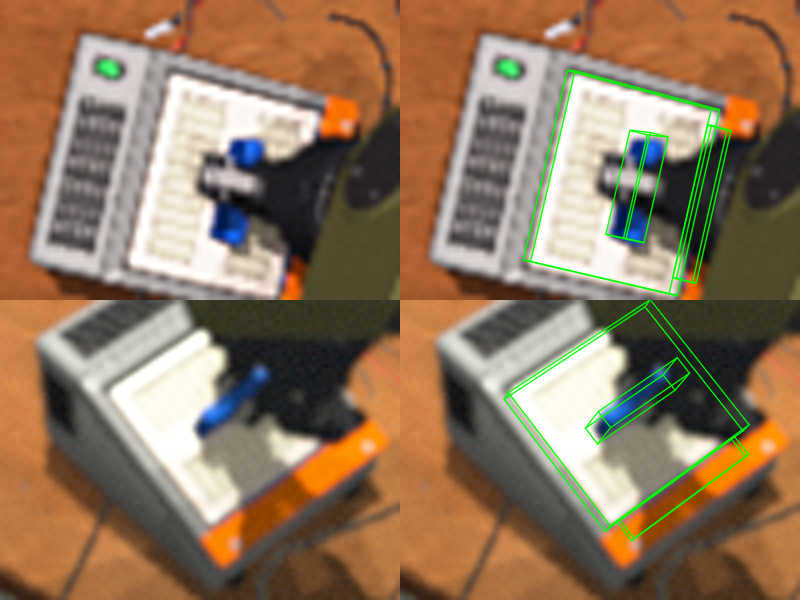

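In the picture the cassette sits inside the bay, with the tongue hidden under the lip (scene crop near (240,510)). The z force is still small, so I'll press a bit further to confirm floor contact.

Emit:
jog_arm(increments="0 0 0.001 0 0 0 0; 0 0 0.001 0 0 0 0; 0 0 0.001 0 0 0 0; 0 0 0 0 0 0 0; 0 0 0 0 0 0 0; 0 0 0 0 0 0 0; 0 0 0 0 0 0 0; 0 0 0 0 0 0 0; 0 0 0 0 0 0 0; 0 0 0 0 0 0 0")

```text
time: 16.07
tcp_pos: [0.4546, -0.0114, 0.0736]
ee_rot: [0.026, 0.124, 0.969, 0.214]
force: [-14.8, -2.7, 24.1]
grip_width: 0.0106
finger_force: 64.9
```

Run:
```python
from tgt import *
bay();print(np.array(bayR(S).inv().apply(arm.get_obs()['force'])),arm.get_obs()['ft_torque'])
```

```text
tip [-62.4193  -1.133   -1.7778] rear [51.5803 -0.8943 -1.9999] rot [0.1837 0.1116 0.12  ]
[ 4.4163 13.6539 24.5171] [1.1322 1.634  0.7913]
```

Firm floor contact. I'll relieve the load, release and retract.

Emit:
jog_arm(increments="0 0 -0.002 0 0 0 0; 0 0 -0.0005 0 0 0 0; 0 0 0 0 0 0 0; 0 0 0 0 0 0 1; 0 0 0 0 0 0 1; 0 0 0 0 0 0 1; 0 0 0 0 0 0 1; 0 0 0 0 0 0 1; 0 0 0 0 0 0 1; 0 0 0 0 0 0 1")

```text
time: 16.9
tcp_pos: [0.4536, -0.0124, 0.0717]
ee_rot: [0.027, 0.125, 0.969, 0.213]
force: [-0.5, -0.2, 0.6]
grip_width: 0.0854
finger_force: 0.0
```

Emit:
jog_arm(increments="0 0 -0.01 0 0 0 1; 0 0 -0.02 0 0 0 1; 0 0 -0.03 0 0 0 1; 0 0 -0.04 0 0 0 1; 0 0 -0.03 0 0 0 1; 0.03 0 -0.02 0 0 0 1; 0.04 0 -0.01 0 0 0 1; 0.04 0 0 0 0 0 1; 0.03 0 0 0 0 0 1; 0 0 0 0 0 0 1")

```text
time: 17.73
tcp_pos: [0.2987, -0.0411, 0.218]
ee_rot: [0.028, 0.125, 0.969, 0.211]
force: [-0.0, -0.2, -0.2]
grip_width: 0.0855
finger_force: 0.0
```

Run:
```python
from tgt import *
r=bayR(S);o=np.array([S[0],S[1],.062])+r.apply([.0015,-.0007,0]);c=[(lambda P:o+r.apply(np.array(P)/1000),CAS)]
t=snap('top');s=snap('scene')
cv2.imwrite('pics/ov4.png',np.vstack([np.hstack([draw(t,290,190,80,60,[]),draw(t,290,190,80,60,c)]),np.hstack([draw(s,270,190,100,75,[]),draw(s,270,190,100,75,c)])]))
```

```text
(no output)
```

View pics/ov4.png

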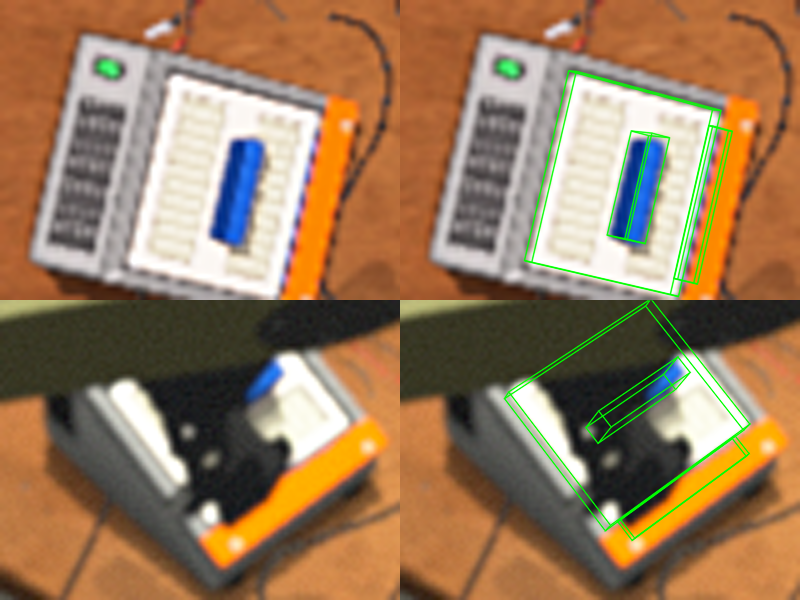

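Emit:
jog_arm(increments="0 0.03 -0.02 0 0 0 1; 0 0.04 -0.01 0 0 0 1; 0 0.04 0 0 0 0 1; 0 0.04 0 0 0 0 1; 0 0.04 0 0 0 0 1; 0 0.04 0 0 0 0 1; 0 0.04 0 0 0 0 1; 0 0.03 0 0 0 0 1; 0 0 0 0 0 0 1; 0 0 0 0 0 0 1")

```text
time: 18.67
tcp_pos: [0.3681, 0.2114, 0.3706]
ee_rot: [0.026, 0.123, 0.969, 0.212]
force: [-1.0, 0.3, -0.7]
grip_width: 0.0851
finger_force: 0.0
```

Run:
```python
from tgt import *
r=bayR(S);o=np.array([S[0],S[1],.062])+r.apply([0,-.0007,0]);c=[(lambda P:o+r.apply(np.array(P)/1000),CAS)]
s=snap('scene');print(arm.get_obs()['tcp_pos'])
cv2.imwrite('pics/ov5.png',np.hstack([draw(s,280,180,80,80,[]),draw(s,280,180,80,80,c)]))
```

```text
[0.368  0.2104 0.3696]
```

View pics/ov5.png

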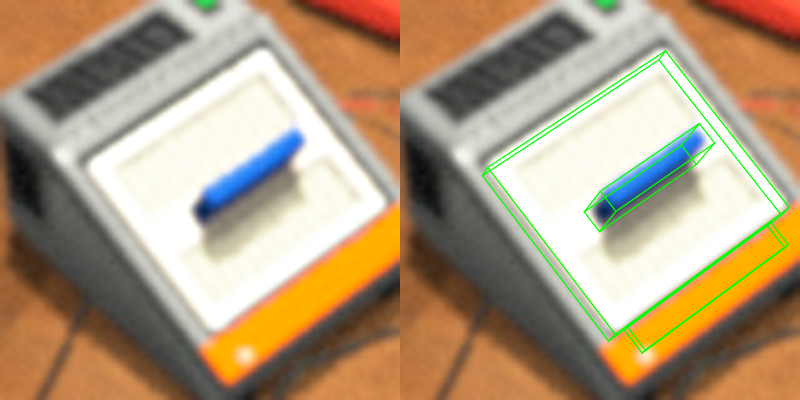

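The cassette lies flush in the bay: the white frame's corners are at about (85,160), (262,50), (385,200) and (215,330), parallel to the rims, with the tongue hidden under the lip.

```bash
python3 -c "
from workcell import arm
print(arm.close_job())"
```

```text
the job is handed in; nothing more can be done
None
```

The clean cassette is in the bay, tongue under the lip and flat against the floor in the last picture, and the gripper has let go; the job is handed in at about 19 s, but no verdict came back.

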